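# Drift the lens stand's foot plate into line and bolt it to its base

### The arm

A 6-joint arm with a two-finger parallel gripper is mounted at the origin on the work surface. World frame = base frame: x ahead of the robot, y to its left, z up, the work surface at z = 0. Lengths are in m, angles in rad, forces in N, time in s.
With the tool pointing down it reaches from about 0.225 to 0.875 m from the base axis. Payload 3.4 kg.
Tool frame: the origin (TCP) lies at the very end of the fingers, on their centre line; the grasp point (between the pads) lies 19 mm behind it; z points along the fingers, y is the direction in which the jaws open and shut (so a half turn about z gives the same grasp; the last joint's range is limited). The gripper opens to 85 mm and grips with 20 to 120 N. Pads are 22 mm wide; open, the fingers measure 114 mm over their backs; the gripper's body (76 mm by 85 mm) begins 54 mm behind the grasp point. The pads swing forward as they close: fully open they stand 13 mm farther back than shut.
Start: joints at [-1.419, 0.276, 1.505, -0, 1.361, -0.121], TCP at [0.155, -0.554, 0.231] pointing down, gripper open.
Joint ranges: [-2.89, 2.89], [-0.75, 2.08], [0.22, 2.7], [-1.18, 4.32], [0.11, 2.71], [-2.7, 2.7]. Speed limits (rad/s): [2.57, 2.57, 3.14, 3.14, 3.14, 3.14].

### API

Orientations are given as a unit quaternion [w, x, y, z].
In Python, from rig import telemetry, optics, order gives the robot as it stands.
- The arm moves only by the shell command python3 -m creep 'ROWS' [FORCE]. ROWS is a JSON object of lists of equal length, an entry for each row: "slide": the shift along the world's x, y, z normalised to -1 to 1, where 1 is 0.15 m, a list of three; "twist": the turn, a rotation vector about the world's x, y, z normalised to -1 to 1, where 1 is 360 degrees, a list of three; "fingers": the gripper's target within -1 to 1 (fully open at 1, half-way at 0, shut at -1). A call has 1 to 20 rows; each row is the pose to reach, as a shift and turn from the pose commanded when the call began, turning the shorter way round; what a row does not reach only later rows make up. A row lasts 1/10 s, in which the tool goes at most 50 mm and 8.59 degrees, less where a joint would pass 70% of its speed; a pose out of reach is approached as far as the arm can. A call with a number of a shift or a turn outside -1 to 1 is refused whole. A call with a gripper value outside its range is refused whole. The fingers move at their own pace and stop on an object; FORCE is the grip in N (left out, the last holds). Time passes only in rows, so rows that repeat a pose let the fingers close. It gives the time, the measured TCP pose, the force and the opening at its end, in the units of the state.
- telemetry.get_state(): the state, without advancing time (a new reading comes with each control period).
- optics.get_image(name): name is "side" or "top"; returns a dict with "img" (480x640x3 uint8, blue, green, red), "depth" (480x640 float32, m along the optical axis (not along the pixel's ray), 0 where there is no reading), "fovy" (degrees; the focal length in pixels is half the picture's height over the tangent of half this angle, whatever the lens; pixels are square), "cx", "cy" (the principal point, pixels), "world_from_camera" (4x4, takes a point from camera to world coordinates). Camera axes: x right, y down, z forward; pixel columns grow to the right and rows downward; lengths in m; the calibration is good to about 2 mm. A picture is of the moment at which its call begins.
- order.sign_off(): hands the job in, once; it reports no verdict.
The state is a dict: "clock": time; "qpos": joint angles; "qd": joint speeds; "effort": joint torques, N m; "position": TCP position; "ee_rot": TCP orientation; "contact_force": force on the tool from outside, world axes, zero at the start; "moment": the same for the moment, N m; "width": finger opening in m.
Only numpy, scipy, OpenCV 4.12 (cv2) and the standard library are available. Lean on these libraries where they do the work, as an engineer would, in place of code of your own. Each camera call takes 0.05 s, during which the arm holds its last target.

### The job

The lens stand's foot plate has shifted a few millimetres on its base, so the bolt hole in the plate does not line up with the hole in the base below. Work the tapered drift from the tool block down through both holes, gently (never pressing harder than about 10 newtons), until its collar is within a few millimetres of the plate and the holes are drawn into line (do not push the plate with the gripper), then put the drift back upright in the tool block and drop the bolt into the holes until its flange is flush on the plate, just as gently. Leave the lens cell, the hand meter and the screwdriver where they are.

Things in the scene. Friction and masses are not known exactly. Their poses are not given: they have to be found in the camera images.
- upper_hole (a point): centre of the mouth of the bolt hole in the foot plate, on its top face, 48.5 mm above the table: a round hole 20 mm across, right through the 8 mm plate. z up. It moves with the plate. At the start the base's hole beneath is 4.5 to 8.5 mm off to one side of it; which way and how far is not measured and must be felt (or seen through the hole)
- foot: grey foot plate 180 x 90 x 8 mm carrying a lens on a post, 84 mm high, 120 mm from its hole towards +x, the lens barrel beginning 93 mm from the hole. Origin at the middle of the plate's underside, the hole 60 mm from it towards -x. It lies on the base and slides a few mm either way in x and y without turning, held by friction of about 4.5 N along each, and stays where it is left
- base: fixed aluminium base block under the foot plate, 240 x 124 x 40 mm over its feet; origin at the centre of its underside on the table, x along its length towards the lens. Its bolt hole, partly hidden by the plate 0.5 mm above, is 20 mm across and goes 40 mm down to the table, in a locked steel bush; where it lies is not given
- drift_grip (a point): middle of the round handle of the steel drift, a good place to grip, 33 mm above the underside of its collar and 80 mm above its tip. The handle is 20 mm in diameter and reaches from 5 to 61 mm above the collar's underside. z is the drift's axis, up. About 0.18 kg
- drift_tip (a point): centre of the drift's tip, on its axis. The tip is 2 mm across, bevelled to 4 mm within 1 mm; from there a cone widens over 34 mm to a plain shank 18.8 mm in diameter, 12 mm long, which ends at the collar
- drift_collar (a point): centre of the underside of the drift's collar (30 mm in diameter, 5 mm thick), on its axis, 47 mm above the tip; it rests on the tool block's top at the start
- bolt_grip (a point): middle of the round knurled head of the steel bolt, a good place to grip, 24 mm above the underside of its flange. The head is 24 mm in diameter and reaches from 7 to 38 mm above the flange's underside; shorter than the drift's handle. z is the bolt's axis, up. About 0.15 kg
- bolt_seat (a point): centre of the underside of the bolt's flange (a hexagon 35 mm over its corners, 7 mm thick), on its axis; below it a plain shank 17 mm in diameter and 32 mm long, its foot bevelled by 1 mm. It rests on the tool block at the start. The bolt is not screwed in, it drops in until the flange lies on the plate
- toolblock: fixed black plastic block 120 x 50 x 55 mm with two sockets; origin at the centre of its underside on the table, x along its length. Drift and bolt stand upright in its sockets, which in which varies
- socket_a (a point): centre of the mouth of one socket on the tool block's top, 55 mm above the table: a round hole 23 mm across, right through to the table. The other lies 70 mm from it along the block's x
- socket_b (a point): centre of the mouth of the other socket, the same
- lenscell: loose black ring lying on the table, 50 mm across, 20 mm high, to be left alone; origin at the centre of its underside
- handmeter: loose hand meter lying on the table, 75 x 150 x 34 mm, to be left alone; origin at the centre of its underside
- screwdriver: loose screwdriver lying on the table, about 0.2 m long, to be left alone
Not all that is in view belongs to the job. What is shaped like the toolblock but orange is not meant. Leave any orange look-alike of the part that bears drift_grip alone.

How it is judged:
On the way, in this order (a step that is already met when the one before it is completed fails the run):
1. the drift stands in the plate hole with its tip at least 8 mm below the plate's top (z of drift_tip in the frame of upper_hole below -0.008 m and horizontal distance between drift_tip and upper_hole below 0.012 m), for 0.05 s.
2. the drift is worked down through both holes: its tip at least 39 mm below the plate's top (z of drift_tip in the frame of upper_hole below -0.039 m and horizontal distance between drift_tip and upper_hole below 0.012 m), for 0.1 s.
At the end, for the whole second after the job is handed in: the bolt stands in the plate hole and the base hole with its flange on the plate (within 3 mm, centred within 4 mm, upright within 0.1 rad), and the drift stands upright in either socket of the tool block with its collar down (within 5 mm, centred within 6 mm, upright within 0.15 rad) (z of bolt_seat in the frame of upper_hole between -0.003 and 0.003 m and horizontal distance between bolt_seat and upper_hole below 0.004 m and angle between bolt_seat's own z axis and vertical below 0.1 rad and (horizontal distance between drift_collar and socket_a below 0.006 m or horizontal distance between drift_collar and socket_b below 0.006 m) and z of drift_collar in the frame of toolblock between 0.05 and 0.06 m and angle between drift_collar's own z axis and vertical below 0.15 rad); the robot touches nothing.
It fails at once if the drift is forced: it presses on the base and foot plate with more than 25 N (contact force between drift and base above 25 N).
It fails at once if the bolt is forced: it presses on the base and foot plate with more than 40 N (contact force between bolt and base above 40 N).
It fails at once if the gripper pushes the foot plate or base with more than 6 N (contact force between the fingers and base above 6 N).
It fails at once if the lens cell, hand meter or screwdriver is moved by more than 20 mm (distance of any of lenscell, handmeter, screwdriver from where it was at the start of the episode above 0.02 m).
It also fails if it takes over 72 s, if anything falls off the work surface, if the arm or the gripper's body presses on something with over 40 N, if the wrist force passes 120 N, or if a joint passes its speed limit or range.

## Working session

There is one attempt and no reset: what is moved stays moved. The work goes in short steps, Python scripts to look and compute and a shell command to move; the robot and the scene stay as the last step left them, time stands still between calls to the robot, and variables do not carry over. Pictures are saved under pics/ and viewed, and the job is handed in when it is done.

```bash
ls; mkdir -p pics
python3 - <<'E'
from rig import telemetry, optics
import cv2,numpy as np
print(telemetry.get_state())
for n in("side","top"):
    d=optics.get_image(n); cv2.imwrite(f"pics/{n}0.png",d["img"]); np.savez(f"/tmp/{n}0.npz",**d)
    print(n,d["fovy"],d["cx"],d["cy"],d["world_from_camera"].round(4).tolist())
E
```

```text
pics
{'clock': 0.0, 'qpos': array([-1.41902693e+00,  2.76601591e-01,  1.50615580e+00, -8.16236566e-06,
        1.36073976e+00, -1.21027448e-01]), 'qd': array([ 0.00115599, -0.000542  , -0.00029929, -0.00178617, -0.0001864 ,
       -0.00069037]), 'effort': array([ 5.95651491e-04, -4.16771257e+01, -2.45805413e+01,  4.52854522e-06,
        1.08592690e-02,  9.29051993e-06]), 'position': array([ 0.15481226, -0.55319161,  0.23042695]), 'ee_rot': array([-9.52072541e-04,  9.90711583e-01,  1.35976665e-01, -1.86265717e-05]), 'contact_force': array([ 0.5174045 , -0.07783756,  0.27213809]), 'moment': array([-0.01083946,  0.00123337, -0.02384738]), 'width': 0.0853325942228477}
side 54.21076255040569 315.74659851008516 237.12957527228676 [[0.8981, -0.3251, 0.2962, 0.309], [-0.4398, -0.6558, 0.6136, -0.6608], [-0.0052, -0.6813, -0.7319, 0.7707], [0.0, 0.0, 0.0, 1.0]]
top 45.28832805155829 319.4238718899182 243.2727934701508 [[0.0152, -0.9941, 0.107, 0.4651], [-0.9999, -0.015, 0.0033, -0.1183], [-0.0017, -0.107, -0.9943, 1.2533], [0.0, 0.0, 0.0, 1.0]]
```

View pics/side0.png

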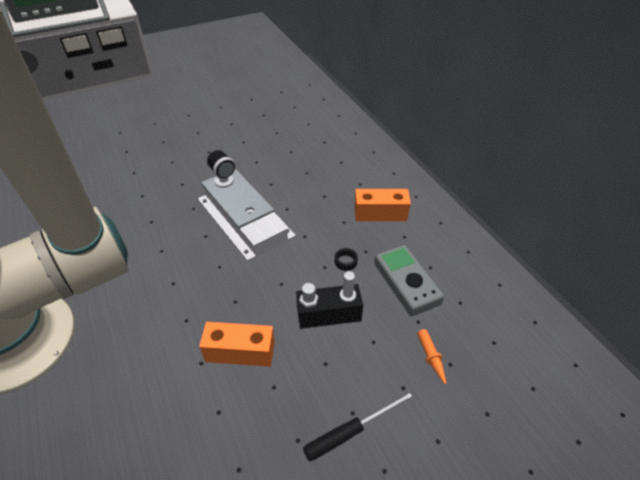

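View pics/top0.png

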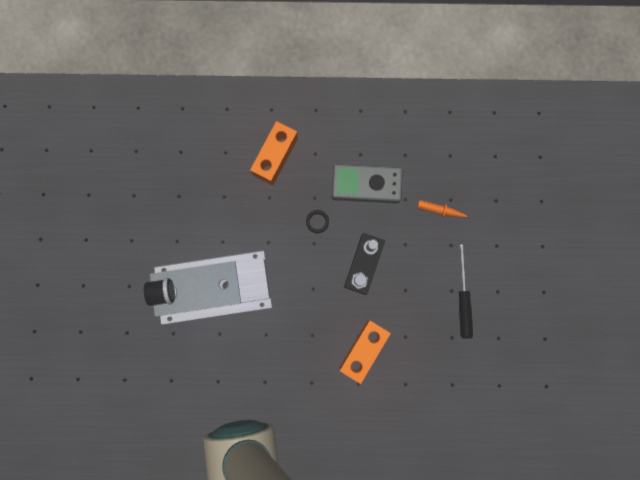

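```bash
cat > h.py <<'E'
import numpy as np,cv2
def load(n): return dict(np.load(f"/tmp/{n}.npz"))
def f(d): return 240/np.tan(np.radians(float(d["fovy"]))/2)
def onz(d,u,v,z):
    T=d["world_from_camera"]; r=T[:3,:3]@np.array([(u-d["cx"])/f(d),(v-d["cy"])/f(d),1.]); o=T[:3,3]
    return o+r*(z-o[2])/r[2]
def proj(d,p):
    T=d["world_from_camera"]; q=T[:3,:3].T@(np.array(p)-T[:3,3]); return q[:2]/q[2]*f(d)+[float(d["cx"]),float(d["cy"])]
def dep(d,u,v):
    z=float(d["depth"][int(round(v)),int(round(u))]); T=d["world_from_camera"]
    return T[:3,:3]@np.array([(u-d["cx"])/f(d)*z,(v-d["cy"])/f(d)*z,z])+T[:3,3]
def crop(d,u,v,w,h,s,fn): cv2.imwrite(fn,cv2.resize(d["img"][v:v+h,u:u+w],None,fx=s,fy=s,interpolation=cv2.INTER_CUBIC))
E
python3 - <<'E'
from h import *
t=load("top0");s=load("side0")
a=[cv2.resize(x,(400,300),interpolation=cv2.INTER_CUBIC) for x in (t["img"][225:300,325:425],s["img"][255:330,285:385],t["img"][247:322,185:285],s["img"][180:255,200:300])]
cv2.imwrite("pics/c0.png",np.vstack([np.hstack(a[:2]),np.hstack(a[2:])]))
E
```

```text
(no output)
```

View pics/c0.png

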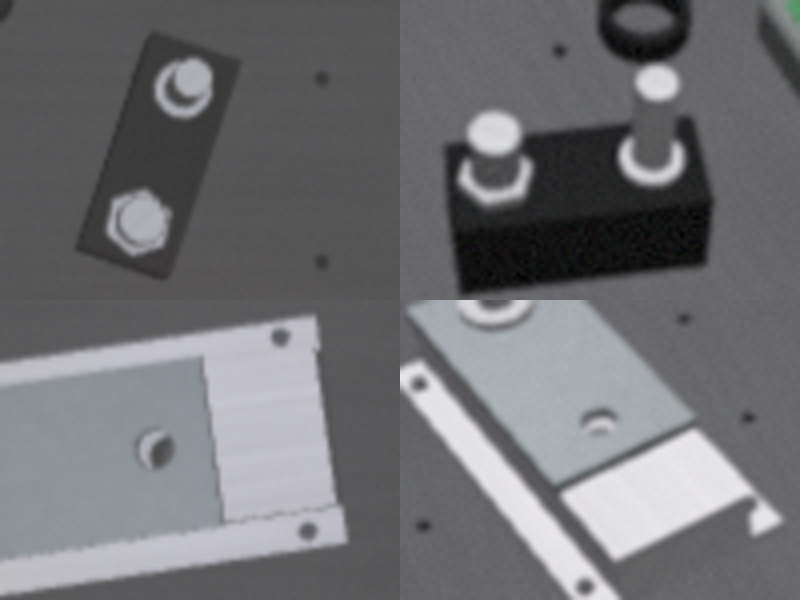

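Run:
```python
from h import *
t=load("top0");s=load("side0")
print(cv2.cvtColor(t["img"],cv2.COLOR_BGR2GRAY)[276:294,214:234])
print(cv2.cvtColor(s["img"],cv2.COLOR_BGR2GRAY)[202:220,240:260])
a=[cv2.resize(x,(400,400),interpolation=cv2.INTER_CUBIC) for x in (t["img"][274:296,213:235],s["img"][200:222,239:261])]
cv2.imwrite("pics/c1.png",np.hstack(a))
for n,(u,v) in dict(hole=(223.7,284.5)).items(): print(n,onz(t,u,v,.0485))
# marker circles
print("side hole",onz(s,249.8,210,.0485))
for u,v in((210,280),(235,300),(255,280)): print(dep(t,u,v))
# collar / flange / tops
hs=cv2.cvtColor(t["img"],cv2.COLOR_BGR2HSV)
g=cv2.cvtColor(t["img"],cv2.COLOR_BGR2GRAY)
for d,nm,b in((t,"top",(340,230,390,300)),(s,"side",(292,265,362,310))):
    g=cv2.cvtColor(d["img"],cv2.COLOR_BGR2GRAY); m=np.zeros_like(g); x0,y0,x1,y1=b
    m[y0:y1,x0:x1]=(g[y0:y1,x0:x1]>150)*255
    n,l,st,c=cv2.connectedComponentsWithStats(m)
    for i in range(1,n):
        if st[i,4]>5: print(nm,c[i],st[i])
```

```text
[[144 144 145 145 144 144 144 147 144 145 143 145 145 145 145 145 146 146
  146 145]
 [143 144 146 146 145 145 145 145 145 146 144 145 144 146 145 145 145 145
  146 146]
 [144 144 145 145 146 146 144 141 142 138 137 142 145 146 145 145 145 145
  145 146]
 [144 143 145 145 145 143 138 128 130 135 137 147 146 144 146 147 145 145
  147 147]
 [145 145 146 145 144 137 127 135 145 168 169 161 143 135 145 147 147 147
  147 145]
 [147 146 146 145 140 124 131 170 172 172 158 136 112 111 139 146 146 146
  146 146]
 [148 146 147 143 132 112 153 173 172 155 115  90  82  93 126 146 147 147
  146 147]
 [147 147 146 145 128 122 169 175 165 114  83  77  81  93 118 143 147 146
  147 146]
 [149 147 146 146 133 130 171 173 150  91  77  79  87  96 118 144 146 147
  148 148]
 [146 147 146 145 133 128 169 168 129  83  76  79  91  98 124 143 146 146
  147 147]
 [146 146 146 146 139 125 160 168 132  85  79  83  94 107 137 145 147 147
  149 149]
 [147 146 148 148 145 135 135 158 143  94  81  87 105 125 145 146 147 149
  149 148]
 [147 148 147 148 148 143 131 143 153 111  97 105 128 143 146 148 148 149
  148 
[... 1753 characters left out ...]
72 170 170 168 157 143 122
   98  89]
 [174 173 174 171 172 173 171 175 176 174 173 170 166 157 141 122 103  89
   97 121]
 [173 175 174 172 172 171 174 175 173 171 167 156 141 120 103  97 112 130
  157 184]]
hole [0.50503899 0.08456403 0.0485    ]
side hole [0.50604081 0.08393804 0.0485    ]
[0.51407948 0.11392889 0.04652473]
[0.47312431 0.05920714 0.05343292]
[0.51583064 0.02047727 0.03882679]
top [371.24 245.9 ] [364 240  14  14 100]
top [359.34375   279.7578125] [352 273  14  15 128]
side [349.09090909 275.19480519] [344 271  11   9  77]
side [308.14159292 287.73451327] [302 283  13  11 113]
side [347.2  296.08] [340 290  16  11  75]
side [308.67741935 300.93548387] [300 295  18  11  62]
```

View pics/c1.png

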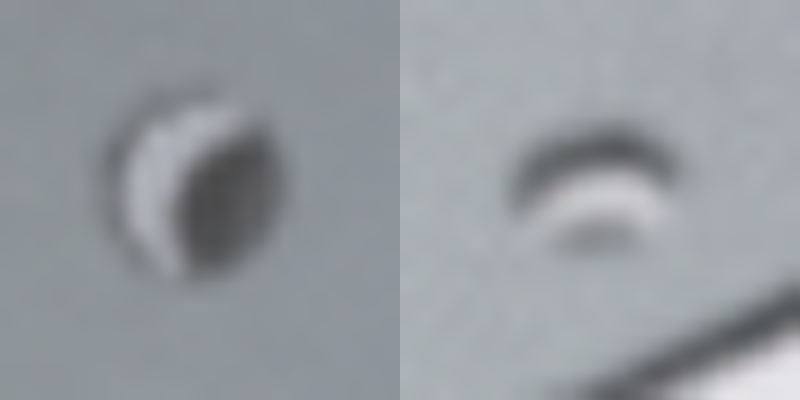

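Run:
```python
from h import *
from scipy.optimize import least_squares
t=load("top0");s=load("side0")
print("drift top side",onz(s,349.1,275.2,.116),"bolt top side",onz(s,308.1,287.7,.093))
# top crop coords: crop x/4+325,y/4+225
def c(x,y): return x/4+325,y/4+225
print("drift top top",onz(t,*c(192,77),.116),"collar",onz(t,*c(183,88),.060))
print("bolt top",onz(t,*c(143,218),.093),"flange",onz(t,*c(138,222),.062))
# block corners
m=((t["img"].max(2)<55)).astype(np.uint8)*255
b=[c(150,32),c(241,62),c(167,279),c(76,248)]
P=[onz(t,*q,.055) for q in b]
for p in P: print(p)
P=np.array(P); print("centre",P.mean(0), "len",np.linalg.norm(P[0]-P[3]),np.linalg.norm(P[0]-P[1]))
ax=(P[0]+P[1]-P[2]-P[3]);ax/=np.linalg.norm(ax); print("ax yaw",np.arctan2(ax[1],ax[0]), "sockets",P.mean(0)+.035*ax,P.mean(0)-.035*ax)
# base hole edge: subpixel crossings bright->dark per row in world at z=.04
g=cv2.cvtColor(t["img"],cv2.COLOR_BGR2GRAY).astype(float)
pts=[]
for v in range(280,289):
    r=g[v]
    for u in range(220,227):
        if r[u]>122>=r[u+1]: pts.append(onz(t,u+(r[u]-122)/(r[u]-r[u+1]),v,.04)); break
pts=np.array(pts);print(pts[:,:2])
q=least_squares(lambda p:np.hypot(pts[:,0]-p[0],pts[:,1]-p[1])-.010,[.5,.077]);print("base hole",q.x,q.fun)
# plate hole: half-level contour pixels
import itertools
def edge(d,cu,cv_,z,bg,thr):
    g=cv2.cvtColor(d["img"],cv2.COLOR_BGR2GRAY).astype(np.float32); o=[]
    for a in np.arange(0,360,10):
        rr=np.arange(8.5,3,-.1); 
        val=cv2.remap(g,(cu+rr*np.cos(np.radians(a))).astype(np.float32)[None],(cv_+rr*np.sin(np.radians(a))).astype(np.float32)[None],cv2.INTER_LINEAR)[0]
        k=np.argmax(np.abs(val-bg)>thr)
        o.append(onz(d,cu+rr[k]*np.cos(np.radians(a)),cv_+rr[k]*np.sin(np.radians(a)),z))
    return np.array(o)
o=edge(t,223.6,284.3,.0485,146,8)
q=least_squares(lambda p:np.hypot(o[:,0]-p[0],o[:,1]-p[1])-p[2],[.505,.084,.01],loss='soft_l1',f_scale=.001);print("plate hole",q.x)
```

```text
drift top side [ 0.58640435 -0.22105711  0.116     ] bolt top side [ 0.51645896 -0.19796625  0.093     ]
drift top top [ 0.58712045 -0.22096991  0.116     ] collar [ 0.58729441 -0.22136749  0.06      ]
bolt top [ 0.51780153 -0.19874968  0.093     ] flange [ 0.51710489 -0.19833051  0.062     ]
[ 0.61707825 -0.20432164  0.055     ]
[ 0.60195509 -0.25210048  0.055     ]
[ 0.488109   -0.21406843  0.055     ]
[ 0.50343272 -0.16670694  0.055     ]
centre [ 0.55264377 -0.20929937  0.055     ] len 0.11970869807317057 0.05011513854059092
ax yaw -0.3210232664475217 sockets [ 0.58585572 -0.22034319  0.055     ] [ 0.51943181 -0.19825555  0.055     ]
[[0.51273832 0.08226954]
 [0.5105791  0.08590539]
 [0.50844547 0.08790427]
 [0.50633221 0.08861072]
 [0.50422121 0.08921971]
 [0.50212321 0.08902213]
 [0.50003096 0.0884979 ]
 [0.49794248 0.08777663]]
base hole [0.50325534 0.07917283] [-2.42118537e-05 -5.18943048e-05  1.57531692e-04 -7.32287906e-05
  9.31921842e-05 -8.58546853e-05 -1.33210728e-04  1.11969489e-04]
plate hole [0.50648422 0.08591614 0.01165869]
```

```bash
python3 -m creep '{"slide":[[1,0.77,0],[1,0.77,0],[1,0.77,0],[1,0.77,0],[1,0.77,0]],"twist":[[0,0,0],[0,0,0],[0,0,0],[0,0,0],[0,0,0]],"fingers":[1,1,1,1,1]}' 60
python3 -m creep '{"slide":[[1,0.77,0],[1,0.77,0],[1,0.77,0],[1,0.77,0],[1,0.77,0]],"twist":[[0,0,0],[0,0,0],[0,0,0],[0,0,0],[0,0,0]],"fingers":[1,1,1,1,1]}'
```

```text
clock: 0.6
position: [0.3081, -0.4346, 0.2311]
ee_rot: [-0.001, 0.99, 0.139, 0.001]
contact_force: [-0.3, -1.0, -0.2]
width: 0.0854
clock: 1.1
position: [0.4578, -0.3203, 0.2309]
ee_rot: [-0.001, 0.99, 0.138, 0.001]
contact_force: [-0.1, -1.0, 0.1]
width: 0.0855
```

```bash
python3 -m creep '{"slide":[[0.87,0.67,0],[0.87,0.67,0],[0.87,0.67,0],[0.87,0.67,-0.4],[0.87,0.67,-0.6],[0.87,0.67,-0.6],[0.87,0.67,-0.6]],"twist":[[0,0,0],[0,0,0],[0,0,0],[0,0,0],[0,0,0],[0,0,0],[0,0,0]],"fingers":[1,1,1,1,1,1,1]}'
python3 - <<'E'
from rig import optics
from h import *
for n in("side","top"):
    d=optics.get_image(n); np.savez(f"/tmp/{n}1.npz",**d)
    d["img"]
t=load("top1");s=load("side1")
cv2.imwrite("pics/c2.png",np.hstack([cv2.resize(t["img"][200:320,300:420],(400,400)),cv2.resize(s["img"][200:340,270:410],(400,400))]))
E
```

```text
clock: 1.8
position: [0.5846, -0.2235, 0.1411]
ee_rot: [-0.0, 0.991, 0.135, -0.001]
contact_force: [0.5, 0.3, 0.4]
width: 0.0853
```

View pics/c2.png

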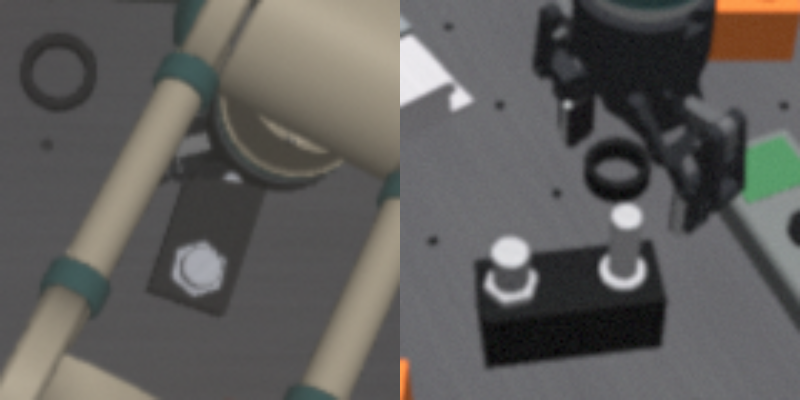

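```bash
python3 -m creep '{"slide":[[0.016,0.01,-0.15],[0.016,0.01,-0.3],[0.016,0.01,-0.42],[0.016,0.01,-0.48],[0.016,0.01,-0.48]],"twist":[[0,0,0],[0,0,0],[0,0,0],[0,0,0],[0,0,0]],"fingers":[1,1,1,1,1]}'
python3 -m creep '{"slide":[[0,0,0],[0,0,0],[0,0,0],[0,0,0],[0,0,0],[0,0,0],[0,0,0],[0,0,0]],"twist":[[0,0,0],[0,0,0],[0,0,0],[0,0,0],[0,0,0],[0,0,0],[0,0,0],[0,0,0]],"fingers":[-1,-1,-1,-1,-1,-1,-1,-1]}' 60
```

```text
clock: 2.4
position: [0.5879, -0.2215, 0.07]
ee_rot: [0.0, 0.991, 0.136, 0.0]
contact_force: [0.1, 0.0, -0.8]
width: 0.085
clock: 3.2
position: [0.588, -0.2205, 0.07]
ee_rot: [0.0, 0.991, 0.136, 0.0]
contact_force: [-1.4, 0.5, 5.6]
width: 0.0182
```

```bash
python3 -m creep '{"slide":[[0,0,0.1],[0,0,0.3],[0,0,0.5],[0,0,0.67],[0,0,0.67]],"twist":[[0,0,0],[0,0,0],[0,0,0],[0,0,0],[0,0,0]],"fingers":[-1,-1,-1,-1,-1]}'
python3 - <<'E'
from rig import optics
from h import *
for n in("side","top"):
    d=optics.get_image(n); np.savez(f"/tmp/{n}2.npz",**d)
s=load("side2")
cv2.imwrite("pics/c3.png",cv2.resize(s["img"][180:340,270:430],(600,600)))
E
```

```text
clock: 3.7
position: [0.59, -0.222, 0.173]
ee_rot: [0.002, 0.991, 0.136, 0.003]
contact_force: [0.1, -0.6, -2.5]
width: 0.0185
```

View pics/c3.png

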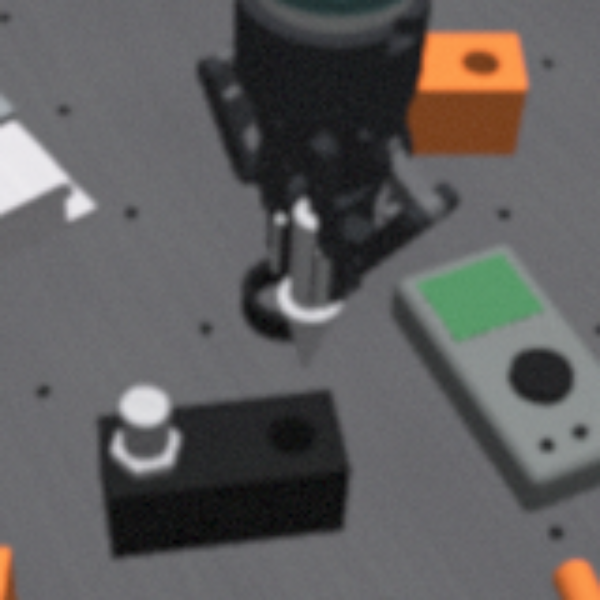

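Run:
```python
from h import *
s=load("side2")
k=160/600
print("collar",onz(s,270+308*k,180+298*k,.162),"tip",onz(s,270+303*k,180+367*k,.112),"socket",onz(s,270+293*k,180+434*k,.055))
print(proj(s,[.589,-.2213,.162]),proj(s,[.589,-.2213,.112]))
```

```text
collar [ 0.58791928 -0.22450264  0.162     ] tip [ 0.58789709 -0.22497774  0.112     ] socket [ 0.58709915 -0.22197285  0.055     ]
[351.77187487 257.96252799] [350.33935234 276.18449384]
```

```bash
python3 -m creep '{"slide":[[-0.05,0.2,0],[-0.12,0.45,0],[-0.2,0.7,0],[-0.28,1,0],[-0.28,1,0]],"twist":[[0,0,0],[0,0,0],[0,0,0],[0,0,0],[0,0,0]],"fingers":[-1,-1,-1,-1,-1]}'
python3 -m creep '{"slide":[[-0.05,0.2,0],[-0.12,0.45,0],[-0.2,0.7,-0.1],[-0.28,1,-0.2],[-0.28,1,-0.3],[-0.28,1,-0.3],[-0.28,1,-0.3]],"twist":[[0,0,0],[0,0,0],[0,0,0],[0,0,0],[0,0,0],[0,0,0],[0,0,0]],"fingers":[-1,-1,-1,-1,-1,-1,-1]}'
python3 - <<'E'
from rig import optics,telemetry
from h import *
for n in("side","top"):
    d=optics.get_image(n); np.savez(f"/tmp/{n}3.npz",**d)
s=load("side3");print(telemetry.get_state()["contact_force"])
t=load("top3")
cv2.imwrite("pics/c4.png",np.hstack([cv2.resize(s["img"][140:260,190:310],(400,400)),cv2.resize(t["img"][220:340,165:285],(400,400))]))
E
```

```text
clock: 4.3
position: [0.5413, -0.0651, 0.167]
ee_rot: [-0.003, 0.99, 0.138, -0.004]
contact_force: [-0.2, -0.5, -2.7]
width: 0.0182
clock: 5.0
position: [0.5034, 0.0787, 0.1237]
ee_rot: [0.0, 0.991, 0.136, -0.001]
contact_force: [0.7, -0.0, -1.9]
width: 0.0184
[-0.79473261 -0.27824111 -1.86237492]
```

View pics/c4.png

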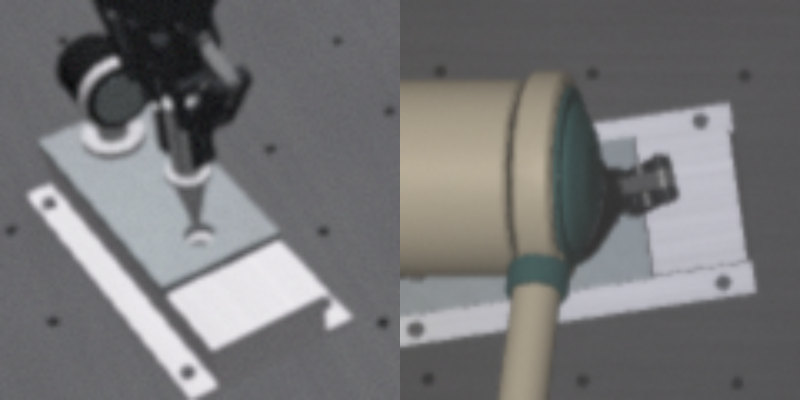

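Run:
```python
from h import *
s=load("side3")
cv2.imwrite("pics/c5.png",cv2.resize(s["img"][170:230,220:280],(600,600),interpolation=cv2.INTER_CUBIC))
print(proj(s,[.5034,.0787,.0627]),onz(s,249.1,206,.0627))
```

```text
[248.81356687 207.170026  ] [0.5052845  0.08194123 0.0627    ]
```

View pics/c5.png

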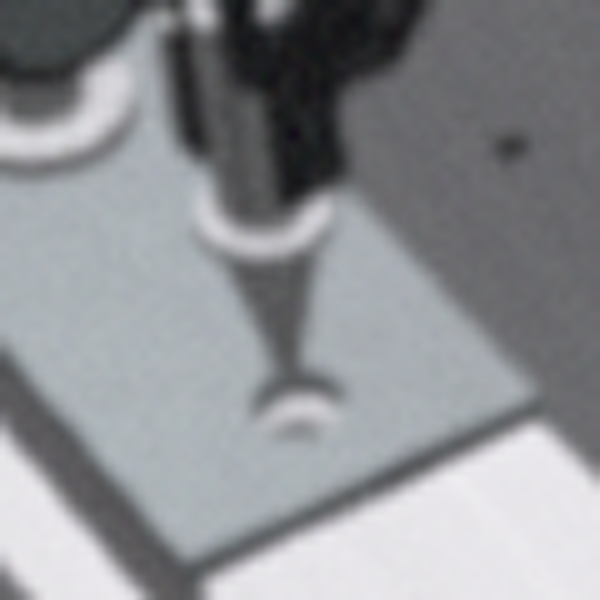

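```bash
python3 -m creep '{"slide":[[0,0,-0.03],[0,0,-0.06],[0,0,-0.09],[0,0,-0.11],[0,0,-0.13],[0,0,-0.13],[0,0,-0.13]],"twist":[[0,0,0],[0,0,0],[0,0,0],[0,0,0],[0,0,0],[0,0,0],[0,0,0]],"fingers":[-1,-1,-1,-1,-1,-1,-1]}'
```

```text
clock: 5.8
position: [0.5042, 0.0796, 0.1053]
ee_rot: [-0.0, 0.991, 0.136, 0.0]
contact_force: [0.5, 1.7, -2.8]
width: 0.0186
```

```bash
python3 -m creep '{"slide":[[0,0,-0.01],[0,0,-0.02],[0,0,-0.03],[0,0,-0.04],[0,0,-0.04]],"twist":[[0,0,0],[0,0,0],[0,0,0],[0,0,0],[0,0,0]],"fingers":[-1,-1,-1,-1,-1]}'
```

```text
clock: 6.3
position: [0.5047, 0.0799, 0.0996]
ee_rot: [-0.0, 0.991, 0.136, 0.001]
contact_force: [1.7, 5.8, 2.3]
width: 0.0183
```

```bash
python3 -m creep '{"slide":[[0,0,-0.007],[0,0,-0.014],[0,0,-0.021],[0,0,-0.021]],"twist":[[0,0,0],[0,0,0],[0,0,0],[0,0,0]],"fingers":[-1,-1,-1,-1]}'
```

```text
clock: 6.7
position: [0.505, 0.0799, 0.0966]
ee_rot: [-0.0, 0.991, 0.136, 0.001]
contact_force: [1.9, 4.2, 0.4]
width: 0.0187
```

```bash
python3 -m creep '{"slide":[[0,0,-0.007],[0,0,-0.014],[0,0,-0.021],[0,0,-0.021]],"twist":[[0,0,0],[0,0,0],[0,0,0],[0,0,0]],"fingers":[-1,-1,-1,-1]}'
```

```text
clock: 7.1
position: [0.5051, 0.0799, 0.0935]
ee_rot: [-0.0, 0.991, 0.136, 0.001]
contact_force: [2.5, 5.0, 2.0]
width: 0.0187
```

```bash
python3 -m creep '{"slide":[[0,0,-0.007],[0,0,-0.014],[0,0,-0.021],[0,0,-0.028],[0,0,-0.028]],"twist":[[0,0,0],[0,0,0],[0,0,0],[0,0,0],[0,0,0]],"fingers":[-1,-1,-1,-1,-1]}'
```

```text
clock: 7.6
position: [0.5052, 0.0798, 0.0894]
ee_rot: [-0.0, 0.991, 0.136, 0.002]
contact_force: [2.7, 5.7, 1.8]
width: 0.0186
```

```bash
python3 -m creep '{"slide":[[0,0,-0.007],[0,0,-0.014],[0,0,-0.021],[0,0,-0.021]],"twist":[[0,0,0],[0,0,0],[0,0,0],[0,0,0]],"fingers":[-1,-1,-1,-1]}'
```

```text
clock: 8.0
position: [0.5055, 0.0798, 0.0863]
ee_rot: [-0.0, 0.991, 0.136, 0.002]
contact_force: [2.2, 4.2, 1.6]
width: 0.0185
```

```bash
python3 -m creep '{"slide":[[0,0,-0.007],[0,0,-0.014],[0,0,-0.021],[0,0,-0.021]],"twist":[[0,0,0],[0,0,0],[0,0,0],[0,0,0]],"fingers":[-1,-1,-1,-1]}'
```

```text
clock: 8.4
position: [0.5057, 0.0798, 0.0833]
ee_rot: [-0.0, 0.991, 0.136, 0.002]
contact_force: [3.2, 4.7, 2.3]
width: 0.0187
```

```bash
python3 -m creep '{"slide":[[0,0,-0.007],[0,0,-0.014],[0,0,-0.021],[0,0,-0.021]],"twist":[[0,0,0],[0,0,0],[0,0,0],[0,0,0]],"fingers":[-1,-1,-1,-1]}'
```

```text
clock: 8.8
position: [0.506, 0.0798, 0.0802]
ee_rot: [-0.0, 0.991, 0.136, 0.002]
contact_force: [3.3, 5.8, 3.4]
width: 0.019
```

```bash
python3 -m creep '{"slide":[[0,0,-0.007],[0,0,-0.014],[0,0,-0.014]],"twist":[[0,0,0],[0,0,0],[0,0,0]],"fingers":[-1,-1,-1]}'
```

```text
clock: 9.1
position: [0.5063, 0.0798, 0.0782]
ee_rot: [-0.0, 0.991, 0.136, 0.003]
contact_force: [3.0, 4.8, 3.9]
width: 0.0189
```

```bash
python3 -m creep '{"slide":[[-0.007,0,0],[-0.013,0,0],[-0.013,0,0]],"twist":[[0,0,0],[0,0,0],[0,0,0]],"fingers":[-1,-1,-1]}'
```

```text
clock: 9.4
position: [0.5045, 0.0796, 0.0783]
ee_rot: [0.0, 0.991, 0.136, 0.003]
contact_force: [3.6, 4.1, 2.5]
width: 0.0185
```

```bash
python3 -m creep '{"slide":[[0,0,-0.007],[0,0,-0.014],[0,0,-0.014]],"twist":[[0,0,0],[0,0,0],[0,0,0]],"fingers":[-1,-1,-1]}'
```

```text
clock: 9.7
position: [0.5047, 0.0798, 0.0763]
ee_rot: [-0.0, 0.991, 0.136, 0.003]
contact_force: [4.4, 4.5, 3.9]
width: 0.0187
```

```bash
python3 -m creep '{"slide":[[0,0,-0.007],[0,0,-0.014],[0,0,-0.014]],"twist":[[0,0,0],[0,0,0],[0,0,0]],"fingers":[-1,-1,-1]}'
```

```text
clock: 10.0
position: [0.5044, 0.0798, 0.0738]
ee_rot: [-0.0, 0.991, 0.136, 0.003]
contact_force: [3.3, 4.7, 1.3]
width: 0.0186
```

```bash
python3 -m creep '{"slide":[[0,0,-0.007],[0,0,-0.014],[0,0,-0.014]],"twist":[[0,0,0],[0,0,0],[0,0,0]],"fingers":[-1,-1,-1]}'
```

```text
clock: 10.3
position: [0.5043, 0.0798, 0.0717]
ee_rot: [-0.0, 0.991, 0.136, 0.003]
contact_force: [2.9, 4.9, 0.1]
width: 0.0186
```

```bash
python3 -m creep '{"slide":[[0,0,-0.005],[0,0,-0.01],[0,0,-0.01]],"twist":[[0,0,0],[0,0,0],[0,0,0]],"fingers":[-1,-1,-1]}'
```

```text
clock: 10.6
position: [0.5043, 0.0798, 0.0702]
ee_rot: [-0.0, 0.991, 0.136, 0.003]
contact_force: [4.1, 4.8, 1.5]
width: 0.0189
```

```bash
python3 -m creep '{"slide":[[0,0,-0.005],[0,0,-0.01],[0,0,-0.01]],"twist":[[0,0,0],[0,0,0],[0,0,0]],"fingers":[-1,-1,-1]}'
```

```text
clock: 10.9
position: [0.5042, 0.0798, 0.0687]
ee_rot: [-0.0, 0.991, 0.136, 0.003]
contact_force: [3.6, 4.4, 1.8]
width: 0.0182
```

```bash
python3 -m creep '{"slide":[[0,0,-0.005],[0,0,-0.007],[0,0,-0.007]],"twist":[[0,0,0],[0,0,0],[0,0,0]],"fingers":[-1,-1,-1]}'
```

```text
clock: 11.2
position: [0.5041, 0.0798, 0.0677]
ee_rot: [-0.0, 0.991, 0.136, 0.002]
contact_force: [3.6, 5.9, 3.5]
width: 0.0184
```

```bash
python3 -m creep '{"slide":[[0,0,-0.005],[0,0,-0.007],[0,0,-0.007]],"twist":[[0,0,0],[0,0,0],[0,0,0]],"fingers":[-1,-1,-1]}'
```

```text
clock: 11.5
position: [0.5039, 0.0798, 0.0667]
ee_rot: [-0.0, 0.991, 0.136, 0.002]
contact_force: [2.6, 5.1, 2.3]
width: 0.0186
```

```bash
python3 -m creep '{"slide":[[0,0,-0.005],[0,0,-0.007],[0,0,-0.007]],"twist":[[0,0,0],[0,0,0],[0,0,0]],"fingers":[-1,-1,-1]}'
```

```text
clock: 11.8
position: [0.5038, 0.0799, 0.0656]
ee_rot: [-0.0, 0.991, 0.136, 0.002]
contact_force: [3.3, 5.6, 1.7]
width: 0.0182
```

```bash
python3 -m creep '{"slide":[[0,0,-0.005],[0,0,-0.008],[0,0,-0.008]],"twist":[[0,0,0],[0,0,0],[0,0,0]],"fingers":[-1,-1,-1]}'
python3 - <<'E'
from rig import optics
from h import *
for n in("side","top"):
    d=optics.get_image(n); np.savez(f"/tmp/{n}4.npz",**d)
s=load("side4")
cv2.imwrite("pics/c6.png",cv2.resize(s["img"][165:235,215:285],(600,600),interpolation=cv2.INTER_CUBIC))
E
```

```text
clock: 12.1
position: [0.5037, 0.0799, 0.0643]
ee_rot: [-0.0, 0.991, 0.136, 0.002]
contact_force: [3.5, 5.1, 2.6]
width: 0.0184
```

View pics/c6.png

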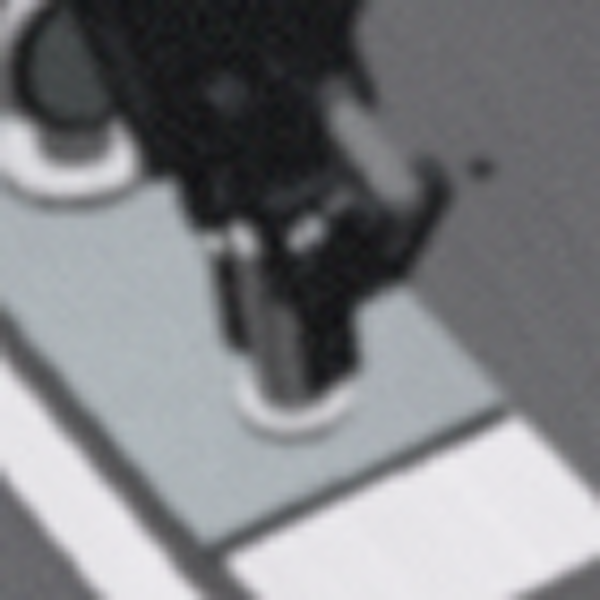

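```bash
python3 -m creep '{"slide":[[0,0,0.03],[0,0,0.1],[0,0,0.2],[0,0,0.35],[0,0,0.5],[0,0,0.7],[0,0,0.7]],"twist":[[0,0,0],[0,0,0],[0,0,0],[0,0,0],[0,0,0],[0,0,0],[0,0,0]],"fingers":[-1,-1,-1,-1,-1,-1,-1]}'
python3 - <<'E'
from rig import optics
from h import *
for n in("side","top"):
    d=optics.get_image(n); np.savez(f"/tmp/{n}5.npz",**d)
s=load("side5")
cv2.imwrite("pics/c7.png",cv2.resize(s["img"][145:235,205:295],(600,600),interpolation=cv2.INTER_CUBIC))
E
```

```text
clock: 12.9
position: [0.5037, 0.0781, 0.1715]
ee_rot: [0.002, 0.991, 0.136, 0.003]
contact_force: [0.6, 0.0, -2.2]
width: 0.0187
```

View pics/c7.png

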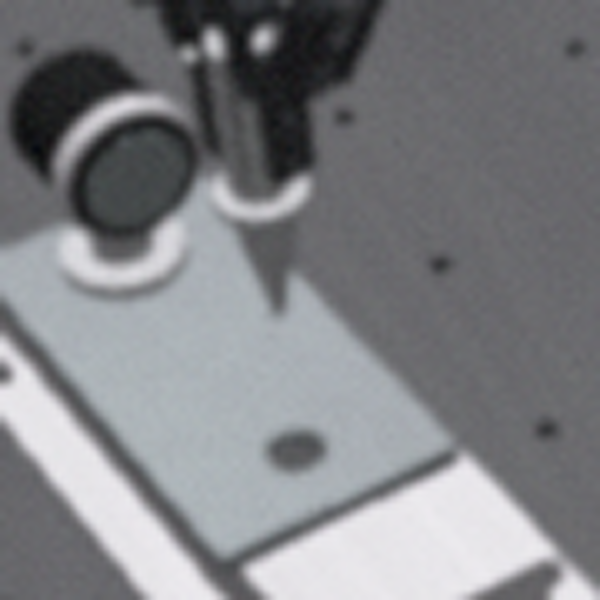

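```bash
python3 - <<'E'
from h import *
s=load("side5");k=90/600
print("hole",onz(s,205+296*k,145+450*k,.0485))
print("collar",onz(s,205+262*k,145+188*k,.159),"tip",onz(s,205+280*k,145+318*k,.110))
print(proj(s,[.5037,.079,.159]),205+262*k,145+188*k,proj(s,[.5037,.079,.11]),205+280*k,145+318*k)
E
python3 -m creep '{"slide":[[0.05,-0.2,0],[0.12,-0.45,0],[0.2,-0.7,0],[0.28,-1,0],[0.28,-1,0]],"twist":[[0,0,0],[0,0,0],[0,0,0],[0,0,0],[0,0,0]],"fingers":[-1,-1,-1,-1,-1]}'
python3 -m creep '{"slide":[[0.05,-0.2,0],[0.12,-0.45,0],[0.2,-0.7,0],[0.27,-1,0],[0.27,-1,0],[0.27,-1,0]],"twist":[[0,0,0],[0,0,0],[0,0,0],[0,0,0],[0,0,0],[0,0,0]],"fingers":[-1,-1,-1,-1,-1,-1]}'
```

```text
hole [0.50241687 0.07681055 0.0485    ]
collar [0.50425154 0.07717112 0.159     ] tip [0.50264218 0.07282751 0.11      ]
[243.73619933 172.76535188] 244.3 173.2 [246.45186645 190.81396535] 247.0 192.7
clock: 13.5
position: [0.5444, -0.0765, 0.1662]
ee_rot: [0.002, 0.991, 0.134, -0.001]
contact_force: [-0.5, 1.8, -1.5]
width: 0.0183
clock: 14.1
position: [0.5828, -0.221, 0.1659]
ee_rot: [-0.002, 0.991, 0.135, -0.002]
contact_force: [0.3, 0.2, -3.2]
width: 0.0187
```

```bash
python3 -m creep '{"slide":[[0.028,0.003,-0.1],[0.028,0.003,-0.2],[0.028,0.003,-0.23],[0.028,0.003,-0.23]],"twist":[[0,0,0],[0,0,0],[0,0,0],[0,0,0]],"fingers":[-1,-1,-1,-1]}'
python3 - <<'E'
from rig import optics,telemetry
from h import *
for n in("side","top"):
    d=optics.get_image(n); np.savez(f"/tmp/{n}6.npz",**d)
s=load("side6")
cv2.imwrite("pics/c8.png",cv2.resize(s["img"][225:325,295:395],(600,600),interpolation=cv2.INTER_CUBIC))
x,y,z=telemetry.get_state()["position"];print(x,y,z)
for dz in(-.014,-.061): print((proj(s,[x,y,z+dz])-[295,225])*6)
print((proj(s,[.587,-.2213,.055])-[295,225])*6)
E
```

```text
clock: 14.5
position: [0.5874, -0.2185, 0.1323]
ee_rot: [-0.001, 0.991, 0.137, -0.002]
contact_force: [-1.0, -0.4, -2.1]
width: 0.0187
0.5886605147028893 -0.21958773738594858 0.13411748766718276
[329.55387476 286.33191099]
[322.19035716 382.08117082]
[317.47846589 422.93235021]
```

View pics/c8.png

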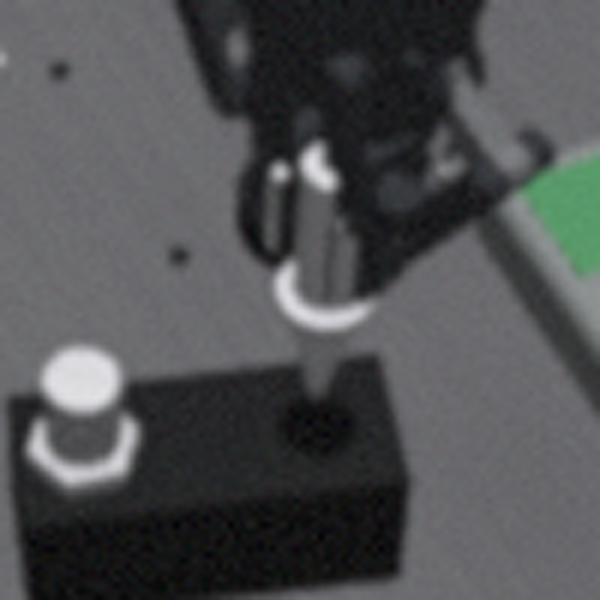

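```bash
python3 -m creep '{"slide":[[-0.005,-0.01,-0.05],[-0.005,-0.01,-0.12],[-0.005,-0.01,-0.2],[-0.005,-0.01,-0.28],[-0.005,-0.01,-0.34],[-0.005,-0.01,-0.37],[-0.005,-0.01,-0.37]],"twist":[[0,0,0],[0,0,0],[0,0,0],[0,0,0],[0,0,0],[0,0,0],[0,0,0]],"fingers":[-1,-1,-1,-1,-1,-1,-1]}'
```

```text
clock: 15.3
position: [0.5873, -0.2214, 0.0775]
ee_rot: [-0.001, 0.991, 0.136, -0.001]
contact_force: [0.0, 1.0, -2.7]
width: 0.0186
```

```bash
python3 -m creep '{"slide":[[0,0,-0.01],[0,0,-0.02],[0,0,-0.03],[0,0,-0.03]],"twist":[[0,0,0],[0,0,0],[0,0,0],[0,0,0]],"fingers":[-1,-1,-1,-1]}'
```

```text
clock: 15.7
position: [0.5879, -0.2215, 0.0743]
ee_rot: [-0.0, 0.991, 0.136, 0.0]
contact_force: [-0.3, 2.9, -0.5]
width: 0.0188
```

```bash
python3 -m creep '{"slide":[[0,0,-0.007],[0,0,-0.013],[0,0,-0.013]],"twist":[[0,0,0],[0,0,0],[0,0,0]],"fingers":[-1,-1,-1]}'
```

```text
clock: 16.0
position: [0.5878, -0.2215, 0.0722]
ee_rot: [-0.0, 0.991, 0.136, 0.0]
contact_force: [-0.9, 4.9, -0.6]
width: 0.0185
```

```bash
python3 -m creep '{"slide":[[0,0.01,0],[0,0.01,-0.005],[0,0.01,-0.008],[0,0.01,-0.008]],"twist":[[0,0,0],[0,0,0],[0,0,0],[0,0,0]],"fingers":[-1,-1,-1,-1]}'
```

```text
clock: 16.4
position: [0.5878, -0.2208, 0.0708]
ee_rot: [0.0, 0.991, 0.136, -0.0]
contact_force: [0.5, -0.6, -2.5]
width: 0.0188
```

```bash
python3 -m creep '{"slide":[[0,0,0],[0,0,0],[0,0,0],[0,0,0],[0,0,0]],"twist":[[0,0,0],[0,0,0],[0,0,0],[0,0,0],[0,0,0]],"fingers":[-0.3,0,0.2,0.2,0.2]}'
python3 -m creep '{"slide":[[0,0,0.1],[0,0,0.3],[0,0,0.55],[0,0,0.7],[0,0,0.7]],"twist":[[0,0,0],[0,0,0],[0,0,0],[0,0,0],[0,0,0]],"fingers":[0.2,0.2,0.2,0.2,0.2]}'
python3 - <<'E'
from rig import optics
from h import *
for n in("side","top"):
    d=optics.get_image(n); np.savez(f"/tmp/{n}7.npz",**d)
s=load("side7");t=load("top7")
cv2.imwrite("pics/c9.png",np.hstack([cv2.resize(s["img"][225:325,285:385],(400,400)),cv2.resize(t["img"][220:320,310:410],(400,400))]))
E
```

```text
clock: 16.9
position: [0.5879, -0.2204, 0.0712]
ee_rot: [0.0, 0.991, 0.136, 0.0]
contact_force: [0.3, 0.2, -0.7]
width: 0.0513
clock: 17.4
position: [0.5901, -0.2214, 0.1802]
ee_rot: [0.002, 0.991, 0.136, 0.004]
contact_force: [-0.4, 0.4, 0.3]
width: 0.0511
```

View pics/c9.png

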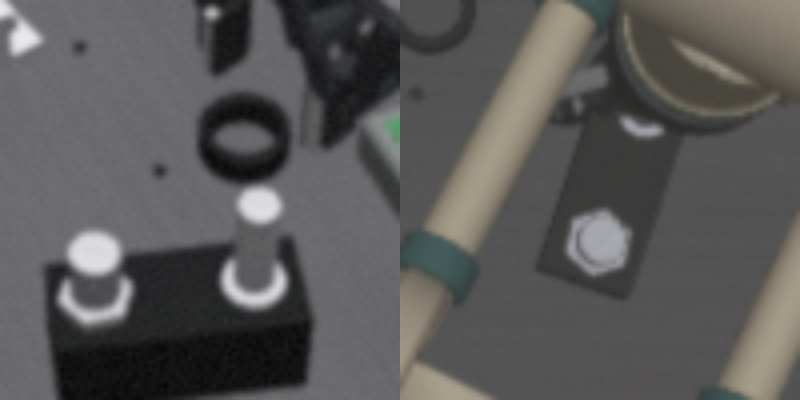

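```bash
python3 -m creep '{"slide":[[-0.2,0.06,0],[-0.4,0.12,0],[-0.47,0.147,-0.1],[-0.47,0.147,-0.25],[-0.47,0.147,-0.4],[-0.47,0.147,-0.4]],"twist":[[0,0,0],[0,0,0],[0,0,0],[0,0,0],[0,0,0],[0,0,0]],"fingers":[0.2,0.2,0.2,0.2,0.2,0.2]}'
```

```text
clock: 18.1
position: [0.5138, -0.1964, 0.1116]
ee_rot: [-0.003, 0.991, 0.136, -0.004]
contact_force: [0.1, 0.6, -0.1]
width: 0.051
```

```bash
python3 -m creep '{"slide":[[0,0,0],[0,0,-0.1],[0,0,-0.2],[0,0,-0.28],[0,0,-0.32],[0,0,-0.32]],"twist":[[0,0,0],[0,0,0],[0,0,0],[0,0,0],[0,0,0],[0,0,0]],"fingers":[0.2,0.2,0.2,0.2,0.2,0.2]}'
python3 - <<'E'
from rig import optics,telemetry
from h import *
for n in("side","top"):
    d=optics.get_image(n); np.savez(f"/tmp/{n}8.npz",**d)
s=load("side8");t=load("top8");print(telemetry.get_state()["position"])
cv2.imwrite("pics/c10.png",cv2.resize(s["img"][235:335,275:375],(600,600)))
E
```

```text
clock: 18.7
position: [0.5171, -0.1982, 0.0675]
ee_rot: [-0.0, 0.991, 0.136, -0.0]
contact_force: [0.2, 0.8, -0.7]
width: 0.0514
[ 0.51780584 -0.19848745  0.06845229]
```

View pics/c10.png

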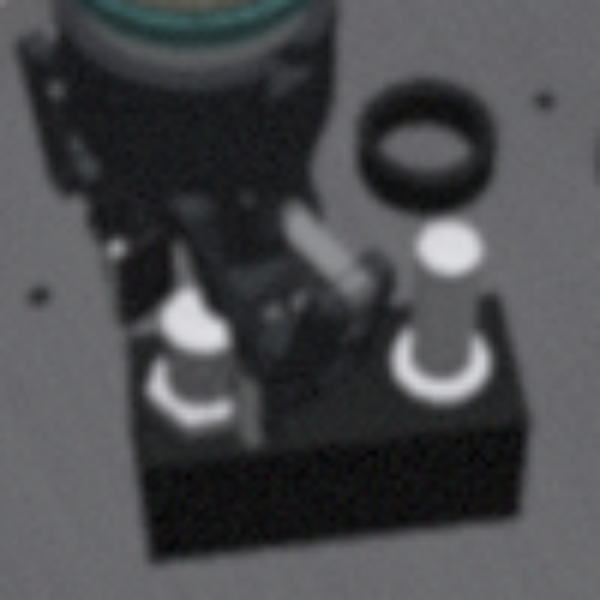

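```bash
python3 -m creep '{"slide":[[0,0,-0.01],[0,0,-0.01],[0,0,-0.01],[0,0,-0.01],[0,0,-0.01],[0,0,-0.01],[0,0,-0.01]],"twist":[[0,0,0],[0,0,0],[0,0,0],[0,0,0],[0,0,0],[0,0,0],[0,0,0]],"fingers":[0.2,-1,-1,-1,-1,-1,-1]}' 60
python3 -m creep '{"slide":[[0,0,0.1],[0,0,0.3],[0,0,0.5],[0,0,0.67],[0,0,0.67],[0,0,0.67]],"twist":[[0,0,0],[0,0,0],[0,0,0],[0,0,0],[0,0,0],[0,0,0]],"fingers":[-1,-1,-1,-1,-1,-1]}'
python3 - <<'E'
from rig import optics,telemetry
from h import *
for n in("side","top"):
    d=optics.get_image(n); np.savez(f"/tmp/{n}9.npz",**d)
s=load("side9")
cv2.imwrite("pics/c11.png",cv2.resize(s["img"][195:315,265:385],(600,600)))
x,y,z=telemetry.get_state()["position"];print(x,y,z)
for dz in(-.011,-.043): print((proj(s,[x,y,z+dz])-[265,195])*5)
E
```

```text
clock: 19.5
position: [0.5176, -0.1982, 0.0671]
ee_rot: [0.0, 0.991, 0.136, 0.0]
contact_force: [-0.1, 0.6, 5.0]
width: 0.0223
clock: 20.1
position: [0.517, -0.1982, 0.1665]
ee_rot: [0.0, 0.991, 0.136, -0.0]
contact_force: [-0.0, -0.1, -1.8]
width: 0.022
0.5161093538713836 -0.1977411189236444 0.16513848731646852
[211.19891202 355.02304068]
[212.89164503 413.21999854]
```

View pics/c11.png

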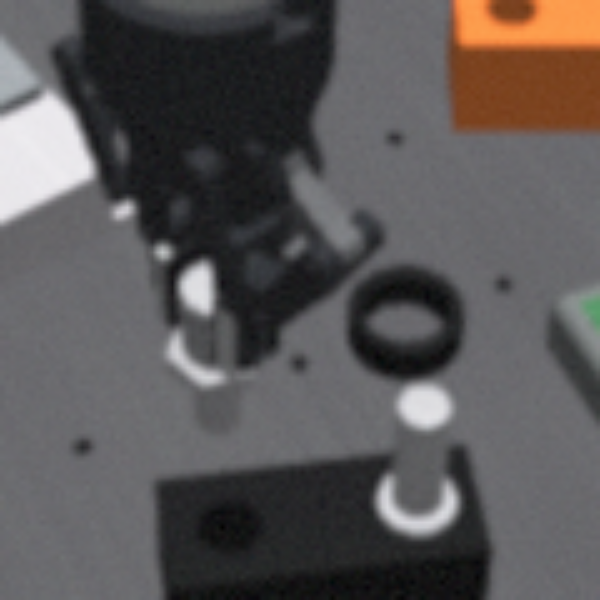

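Run:
```python
from h import *
from scipy.optimize import least_squares
for n,bg,thr,c in (("top9",147,25,None),("side9",171,25,None)):
    d=load(n);g=cv2.cvtColor(d["img"],cv2.COLOR_BGR2GRAY)
    x0,y0=(215,275) if n=="top9" else (239,202)
    w=g[y0:y0+22,x0:x0+22]
    m=(w<bg-thr).astype(np.uint8);nn,l,st,ce=cv2.connectedComponentsWithStats(m)
    for i in range(1,nn):
        if st[i,4]>10: print(n,ce[i]+[x0,y0],st[i],onz(d,*(ce[i]+[x0,y0]),.0485))
d=load("top9");cv2.imwrite("pics/c12.png",np.hstack([cv2.resize(d["img"][264:304,204:244],(400,400)),cv2.resize(load("side9")["img"][192:232,229:269],(400,400))]))
```

```text
top9 [226.36144578 285.44578313] [ 7  6 10 10 83] [0.50315085 0.0789343  0.0485    ]
side9 [249.02083333 212.0625    ] [ 6  7  9  7 48] [0.50215545 0.07849575 0.0485    ]
side9 [254.86956522 221.08695652] [10 16 12  6 23] [0.50360436 0.04626043 0.0485    ]
```

View pics/c12.png

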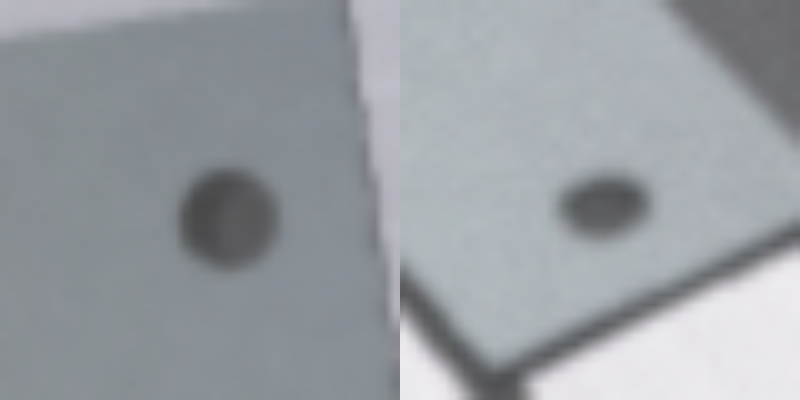

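```bash
python3 -m creep '{"slide":[[-0.01,0.2,0],[-0.02,0.45,0],[-0.03,0.7,0],[-0.045,0.925,0],[-0.045,0.925,0]],"twist":[[0,0,0],[0,0,0],[0,0,0],[0,0,0],[0,0,0]],"fingers":[-1,-1,-1,-1,-1]}'
python3 -m creep '{"slide":[[-0.01,0.2,0],[-0.02,0.45,0],[-0.03,0.7,-0.1],[-0.048,0.925,-0.25],[-0.048,0.925,-0.38],[-0.048,0.925,-0.38],[-0.048,0.925,-0.38],[-0.048,0.925,-0.38]],"twist":[[0,0,0],[0,0,0],[0,0,0],[0,0,0],[0,0,0],[0,0,0],[0,0,0],[0,0,0]],"fingers":[-1,-1,-1,-1,-1,-1,-1,-1]}'
python3 - <<'E'
from rig import optics,telemetry
from h import *
for n in("side","top"):
    d=optics.get_image(n); np.savez(f"/tmp/{n}10.npz",**d)
s=load("side10")
cv2.imwrite("pics/c13.png",cv2.resize(s["img"][165:235,215:285],(630,630),interpolation=cv2.INTER_CUBIC))
x,y,z=telemetry.get_state()["position"];print(x,y,z)
for dz in(-.011,-.043): print((proj(s,[x,y,z+dz])-[215,165])*9)
print((proj(s,[.503,.0788,.0485])-[215,165])*9)
E
```

```text
clock: 20.7
position: [0.5083, -0.0554, 0.1651]
ee_rot: [-0.002, 0.99, 0.138, -0.002]
contact_force: [0.4, -0.4, -2.0]
width: 0.0221
clock: 21.5
position: [0.5043, 0.0783, 0.1106]
ee_rot: [0.0, 0.991, 0.135, 0.001]
contact_force: [0.2, 0.1, -1.3]
width: 0.0222
0.5043322949218525 0.07838928532719593 0.11085379729628334
[291.31453911 265.25729354]
[306.05267505 363.7081355 ]
[308.97463796 421.73338857]
```

View pics/c13.png

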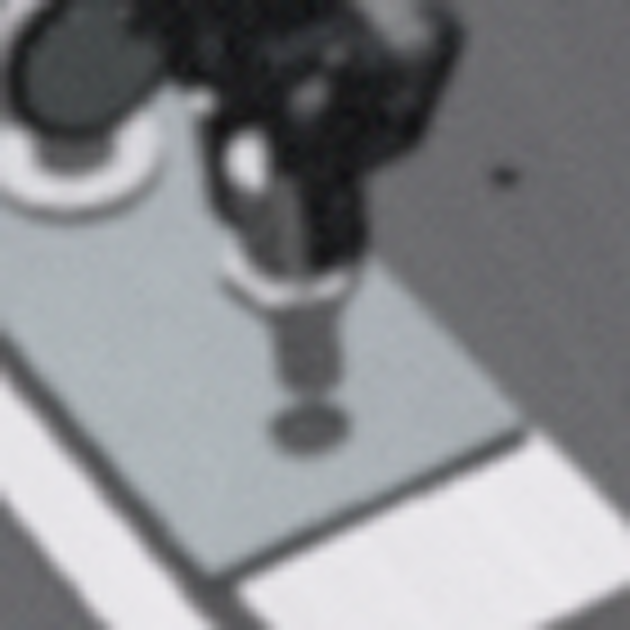

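```bash
python3 -m creep '{"slide":[[-0.006,0.003,-0.04],[-0.006,0.003,-0.08],[-0.006,0.003,-0.1],[-0.006,0.003,-0.1],[-0.006,0.003,-0.1]],"twist":[[0,0,0],[0,0,0],[0,0,0],[0,0,0],[0,0,0]],"fingers":[-1,-1,-1,-1,-1]}'
python3 - <<'E'
from rig import optics,telemetry
from h import *
for n in("side",):
    d=optics.get_image(n); np.savez(f"/tmp/{n}11.npz",**d)
s=load("side11")
cv2.imwrite("pics/c14.png",cv2.resize(s["img"][185:235,225:275],(600,600),interpolation=cv2.INTER_CUBIC))
E
```

```text
clock: 22.1
position: [0.5024, 0.0797, 0.0948]
ee_rot: [0.0, 0.991, 0.136, -0.0]
contact_force: [-0.4, -0.5, -2.4]
width: 0.0224
```

View pics/c14.png

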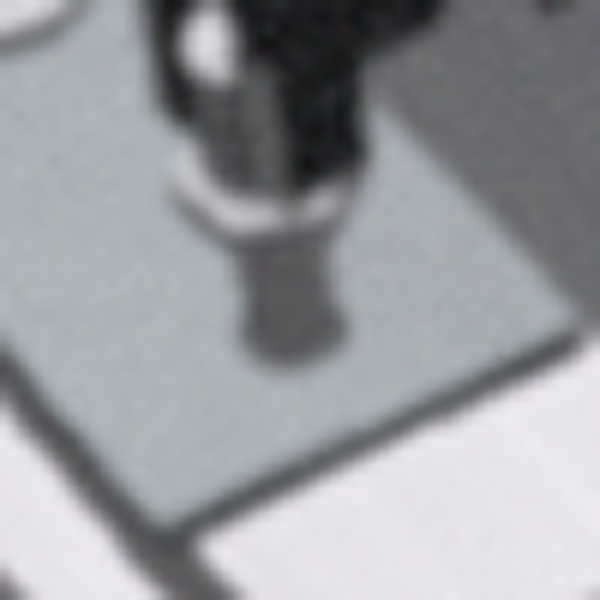

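```bash
python3 -m creep '{"slide":[[0.005,0,-0.007],[0.005,0,-0.014],[0.005,0,-0.02],[0.005,0,-0.02]],"twist":[[0,0,0],[0,0,0],[0,0,0],[0,0,0]],"fingers":[-1,-1,-1,-1]}'
```

```text
clock: 22.55
position: [0.5031, 0.0797, 0.0918]
ee_rot: [0.0, 0.991, 0.136, -0.0]
contact_force: [0.5, 0.3, -1.7]
width: 0.0224
```

```bash
python3 -m creep '{"slide":[[0,0,-0.007],[0,0,-0.014],[0,0,-0.02],[0,0,-0.02]],"twist":[[0,0,0],[0,0,0],[0,0,0],[0,0,0]],"fingers":[-1,-1,-1,-1]}'
```

```text
clock: 22.95
position: [0.5031, 0.0797, 0.0888]
ee_rot: [0.0, 0.991, 0.136, -0.0]
contact_force: [0.2, -0.2, -1.1]
width: 0.0224
```

```bash
python3 -m creep '{"slide":[[0,0,-0.007],[0,0,-0.014],[0,0,-0.02],[0,0,-0.02]],"twist":[[0,0,0],[0,0,0],[0,0,0],[0,0,0]],"fingers":[-1,-1,-1,-1]}'
```

```text
clock: 23.35
position: [0.5031, 0.0797, 0.0858]
ee_rot: [0.0, 0.991, 0.136, -0.0]
contact_force: [0.2, -0.6, -1.6]
width: 0.0219
```

```bash
python3 -m creep '{"slide":[[0,0,-0.007],[0,0,-0.014],[0,0,-0.02],[0,0,-0.02]],"twist":[[0,0,0],[0,0,0],[0,0,0],[0,0,0]],"fingers":[-1,-1,-1,-1]}'
```

```text
clock: 23.75
position: [0.5031, 0.0797, 0.0828]
ee_rot: [0.0, 0.991, 0.136, -0.0]
contact_force: [0.1, 0.2, -1.6]
width: 0.022
```

```bash
python3 -m creep '{"slide":[[0,0,-0.007],[0,0,-0.014],[0,0,-0.02],[0,0,-0.02]],"twist":[[0,0,0],[0,0,0],[0,0,0],[0,0,0]],"fingers":[-1,-1,-1,-1]}'
```

```text
clock: 24.15
position: [0.5031, 0.0797, 0.0798]
ee_rot: [0.0, 0.991, 0.136, -0.0]
contact_force: [0.5, -0.2, -1.8]
width: 0.0223
```

```bash
python3 -m creep '{"slide":[[0,0,-0.01],[0,0,-0.025],[0,0,-0.04],[0,0,-0.055],[0,0,-0.07],[0,0,-0.07]],"twist":[[0,0,0],[0,0,0],[0,0,0],[0,0,0],[0,0,0],[0,0,0]],"fingers":[-1,-1,-1,-1,-1,-1]}'
```

```text
clock: 24.75
position: [0.5029, 0.0797, 0.069]
ee_rot: [-0.0, 0.991, 0.136, -0.0]
contact_force: [0.5, -0.1, -1.2]
width: 0.0224
```

```bash
python3 -m creep '{"slide":[[0,0,-0.007],[0,0,-0.014],[0,0,-0.02],[0,0,-0.02]],"twist":[[0,0,0],[0,0,0],[0,0,0],[0,0,0]],"fingers":[-1,-1,-1,-1]}'
```

```text
clock: 25.15
position: [0.5032, 0.0797, 0.0664]
ee_rot: [0.0, 0.991, 0.136, -0.0]
contact_force: [0.0, 0.5, -1.1]
width: 0.0222
```

```bash
python3 -m creep '{"slide":[[0,0,-0.007],[0,0,-0.014],[0,0,-0.014]],"twist":[[0,0,0],[0,0,0],[0,0,0]],"fingers":[-1,-1,-1]}'
```

```text
clock: 25.45
position: [0.5031, 0.0797, 0.0642]
ee_rot: [0.0, 0.991, 0.136, -0.0]
contact_force: [0.7, -0.1, -0.9]
width: 0.0223
```

```bash
python3 -m creep '{"slide":[[0,0,-0.007],[0,0,-0.012],[0,0,-0.012]],"twist":[[0,0,0],[0,0,0],[0,0,0]],"fingers":[-1,-1,-1]}'
```

```text
clock: 25.75
position: [0.5031, 0.0796, 0.0625]
ee_rot: [0.0, 0.991, 0.136, -0.0]
contact_force: [-0.8, -0.4, -1.4]
width: 0.0222
```

```bash
python3 -m creep '{"slide":[[0,0,-0.004],[0,0,-0.006],[0,0,-0.006]],"twist":[[0,0,0],[0,0,0],[0,0,0]],"fingers":[-1,-1,-1]}'
```

```text
clock: 26.05
position: [0.5032, 0.0797, 0.0616]
ee_rot: [0.0, 0.991, 0.136, -0.0]
contact_force: [-0.2, -0.6, -2.2]
width: 0.0225
```

```bash
python3 -m creep '{"slide":[[0,0,0],[0,0,0],[0,0,0],[0,0,0],[0,0,0]],"twist":[[0,0,0],[0,0,0],[0,0,0],[0,0,0],[0,0,0]],"fingers":[-0.3,0,0.2,0.2,0.2]}'
python3 -m creep '{"slide":[[0,0,0.1],[0,0,0.3],[0,0,0.55],[0,0,0.8],[0,0,1],[0,0,1]],"twist":[[0,0,0],[0,0,0],[0,0,0],[0,0,0],[0,0,0],[0,0,0]],"fingers":[0.2,0.2,0.2,0.2,0.2,0.2]}'
python3 -m creep '{"slide":[[0,-0.2,0],[0,-0.5,0],[0,-0.8,0],[0,-1,0],[0,-1,0]],"twist":[[0,0,0],[0,0,0],[0,0,0],[0,0,0],[0,0,0]],"fingers":[0.2,0.2,0.2,0.2,0.2]}'
python3 - <<'E'
from rig import optics,telemetry
from h import *
for n in("side","top"):
    d=optics.get_image(n); np.savez(f"/tmp/{n}12.npz",**d)
s=load("side12");t=load("top12")
cv2.imwrite("pics/f1.png",np.vstack([np.hstack([cv2.resize(s["img"][165:235,215:285],(300,300),interpolation=cv2.INTER_CUBIC),cv2.resize(t["img"][250:320,190:260],(300,300),interpolation=cv2.INTER_CUBIC)]),np.hstack([cv2.resize(s["img"][250:320,290:360],(300,300),interpolation=cv2.INTER_CUBIC),cv2.resize(t["img"][230:300,330:400],(300,300),interpolation=cv2.INTER_CUBIC)])]))
cv2.imwrite("pics/f2.png",s["img"])
E
```

```text
clock: 26.55
position: [0.5033, 0.0797, 0.0618]
ee_rot: [0.0, 0.991, 0.136, 0.0]
contact_force: [-0.6, -0.4, 0.1]
width: 0.0511
clock: 27.15
position: [0.5061, 0.0798, 0.2164]
ee_rot: [0.001, 0.991, 0.136, 0.005]
contact_force: [-0.5, -0.1, -0.1]
width: 0.0512
clock: 27.65
position: [0.5029, -0.0737, 0.2107]
ee_rot: [0.001, 0.991, 0.134, -0.001]
contact_force: [0.1, 0.4, 0.3]
width: 0.0511
```

View pics/f1.png

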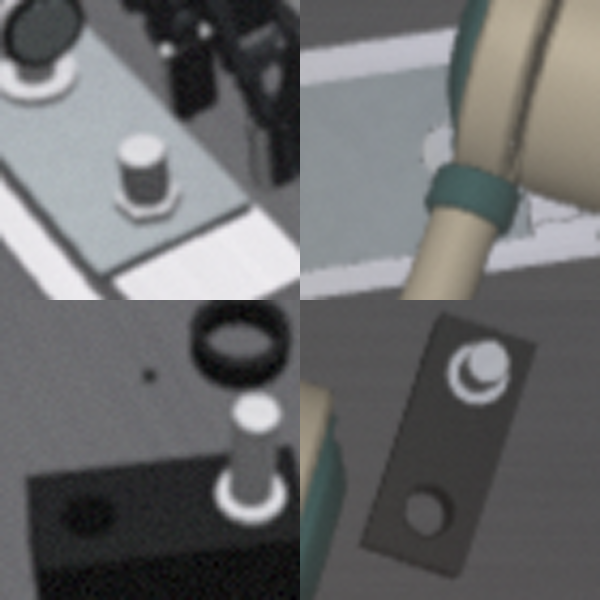

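View pics/f2.png

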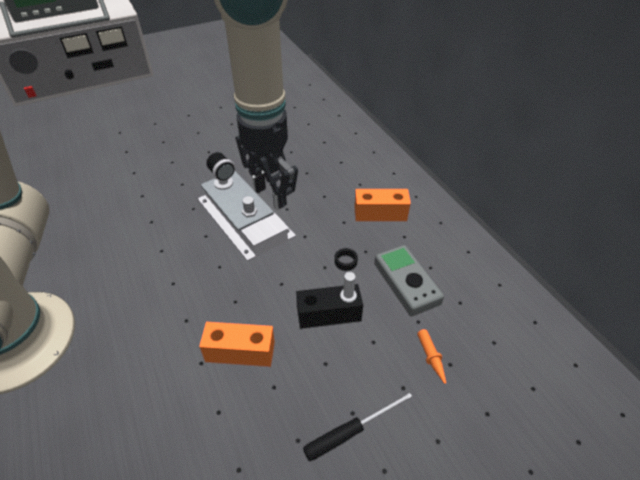

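Run:
```python
from h import *
s=load("side12");k=70/300
print("head top",onz(s,215+142*k,165+151*k,.0865),"flange mid top",onz(s,215+148*k,165+196*k,.0555))
print("drift top",onz(s,290+256*k,250+112*k,.116),"collar",onz(s,290+251*k,250+195*k,.06))
from rig import order,telemetry
print(telemetry.get_state()["contact_force"]); order.sign_off()
```

```text
head top [0.50320337 0.07492089 0.0865    ] flange mid top [0.50277965 0.07478752 0.0555    ]
drift top [ 0.58639461 -0.22339315  0.116     ] collar [ 0.58613193 -0.22493025  0.06      ]
[0.16355771 0.81007877 0.10332551]
the job is handed in; nothing more can be done
```

The job is handed in: the bolt is in the holes with its flange on the plate, and the drift is back upright in its own socket of the tool block. I worked the drift down until its collar was about 2 mm above the plate. The holes then showed in line in both cameras.

- **Forces:** no reading at the end of a move exceeded about 7 N while the drift was in the holes. Nothing beyond the bolt's own weight showed while it went in. I released the bolt about 1 mm above the plate and let it drop.
- **Bolt and drift positions:** in the last side picture, head and flange of the bolt, and handle and collar of the drift, line up vertically. In y, the side camera put the bolt 4 mm and the drift 2–3 mm from where I had measured their holes. I took that as a camera or pixel-reading error of 1–2 pixels, because the bolt went in without resistance and its flange looks flush. I did not check it a second way: the arm hid part of the bolt from the top camera.
- **Drift tilt:** the drift had tilted slightly in the grip and touched the socket wall with about 5 N on its way back. I shifted it 1.5 mm and it went in freely.
- **Other items:** by eye, the lens cell, hand meter, screwdriver and orange look-alikes are where they were at the start.
- **Time:** the job took about 28 s of the 72 s allowed.

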